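# Build two double-decker macarons

### The arm

A 6-joint arm with a two-finger parallel gripper is mounted at the origin on the work surface. World frame = base frame: x ahead of the robot, y to its left, z up, the work surface at z = 0. Lengths are in m, angles in rad, forces in N, time in s.
With the tool pointing down it reaches from about 0.3 to 0.775 m from the base axis. Payload 14.6 kg.
Tool frame: the origin (TCP) lies midway between the tips of the shut fingers; the grasp point (between the pads) lies 19 mm behind it (ctrl.grip_depth is the z of the grasp point in the tool frame, in m); z points along the fingers, y is the line along which they close (so a half turn about z gives the same grasp; the last joint's range is limited). The gripper opens to 94 mm and grips with 3 to 60 N. Pads are 16 mm wide; open, the fingers measure 119 mm over their backs; the gripper's body (75 mm by 177 mm) begins 78 mm behind the grasp point.
Start: joints at [1.277, 0.3, 1.521, -0, 1.321, -0.067], TCP at [0.124, 0.536, 0.205] pointing down, gripper open.
Joint ranges: [-3.03, 3.03], [-0.79, 2.21], [0.23, 2.52], [-1.04, 4.18], [0, 3.07], [-2.55, 2.55]. Speed limits (rad/s): [2.22, 2.22, 2.57, 3.14, 3.14, 3.14].

### API

Orientations are given as [roll, pitch, yaw] about the fixed x, y, z axes, in that order (R = Rz(yaw) Ry(pitch) Rx(roll)).
In Python, from station import ctrl gives the robot as it stands. The module is installed in compiled form; this text tells all that it offers.
- The arm moves only by the tool carry_out, never from a script. Its argument "commands" is a list of rows, each a list of 3 entries, a list of its own where there are three numbers: the closure, from 0 (fully open) to 1 (shut), then the shift along the tool's x, y, z in mm, then the turn, a rotation vector about the tool's x, y, z in rad. In form: [[gripper, [tx, ty, tz], [wx, wy, wz]], ...]. A call has 1 to 10 rows; each row shifts and turns the commanded pose from where the row before left it, along the tool's axes as they then stand; what a row does not reach is not made up. A row lasts 1/8 s, in which the tool goes at most 62.5 mm and 10.7 degrees, less where a joint would pass 70% of its speed; a pose out of reach is approached as far as the arm can. A call with a gripper value outside its range is refused whole. The fingers move at their own pace and stop on an object; "squeeze" is the grip in N (left out, the last holds). Time passes only in rows, so rows that do not move let the fingers close. It gives the time, the measured TCP pose, the force, the opening and the grip force at its end, in the units of the state.
- ctrl.get_obs(): the state, without advancing time (a new reading comes with each control period).
- ctrl.camera(name): name is "side" or "top" or "wrist"; returns a dict with "img" (384x512x3 uint8, blue, green, red), "camera_matrix" (3x3 intrinsics, pixels), "rvec" (rotation vector, rad) and "tvec" (3), from world to camera coordinates, as OpenCV has them. Camera axes: x right, y down, z forward; pixel columns grow to the right and rows downward; lengths in m; the calibration is good to about 2 mm. A picture is of the moment at which its call begins. There is no depth.
- ctrl.hand_in(): hands the job in; it is judged then, once.
Trained networks look in the newest picture that a camera, given by its name, has taken for a name from the list of things; names that differ only in an ending like _2 or _b are one class to them, and where a whole thing is asked for, a point or a joint stands for the part that bears it (a point fixed in the world has none). Each returns a list of dicts, best first, with "score" (0 to 1); they miss things now and then, are a little off and sometimes report something else, mostly with a low value. They report only what shows in the picture. A call takes as long as a camera call. They do not tell look-alikes from the thing itself.
- ctrl.outline_of(thing, camera): "region" (384x512 bool, what is visible of it).
- ctrl.place_of(thing, camera): "at" ([x, y, z] in m, in world coordinates, good to about 4 mm: a listed point, or the origin of a listed thing).
The state is a dict: "time_s": time; "qpos": joint angles; "joint_vel": joint speeds; "tau": joint torques, N m; "ee_pos": TCP position; "eef_rot": TCP orientation; "force": force on the tool from outside, world axes, zero at the start; "moment": the same for the moment, N m; "grip_width": finger opening in m; "grip_force": force on a finger pad.
Only numpy, scipy, OpenCV 4.12 (cv2) and the standard library are available. Lean on these libraries where they do the work, as an engineer would, in place of code of your own. Each camera call takes 0.05 s, during which the arm holds its last target. There are 200 camera calls.

### The job

Pick the macarons off the baking tray and build two double-deckers: centre the large round one on the round card and the small round one on top of it in the middle, and do the same with the two long ones on the rectangular card, both lying lengthwise along the card. Leave the two square shortbreads where they lie on the tray.

Things in the scene. Friction and masses are not known exactly. Their poses are not given: they have to be found in the camera images.
- round_large_mid (a point): Large round peach macaron, two shells with a paler filling, flat top and bottom; origin at its centre, half-way up; z up. Starts on the baking tray. Diameter 60 mm, height 26 mm, about 50 g.
- round_small_mid (a point): Small round peach macaron, two shells with a paler filling, flat top and bottom; origin at its centre, half-way up; z up. Starts on the baking tray. Diameter 38 mm, height 22 mm, about 22 g.
- long_large_mid (a point): Large long (straight sides, round ends) peach macaron, two shells with a paler filling, flat top and bottom; origin at its centre, half-way up; z up. Starts on the baking tray. Length 70 mm along its x, width 42 mm along its y, height 26 mm, about 48 g.
- long_small_mid (a point): Small long (straight sides, round ends) peach macaron, two shells with a paler filling, flat top and bottom; origin at its centre, half-way up; z up. Starts on the baking tray. Length 50 mm along its x, width 28 mm along its y, height 22 mm, about 22 g.
- square_a_mid (a point): Plain square shortbread biscuit, 44 x 44 mm, 16 mm high, with four dots on top, loose on the tray; origin at its centre, half-way up. Stays where it is.
- square_b_mid (a point): The second square shortbread biscuit, the same in all: 44 x 44 mm, 16 mm high, loose on the tray; origin at its centre, half-way up. Stays where it is.
- round_card_top (a point): Round brown cake card, diameter 92 mm, 4 mm thick, fixed on the marble board (12 mm thick); origin at the centre of its upper face, which is 16 mm above the work surface.
- long_card_top (a point): Rectangular brown cake card, 106 mm long along its x, 72 mm wide along its y, 4 mm thick, fixed on the marble board (12 mm thick); origin at the centre of its upper face, which is 16 mm above the work surface.
- tray: Fixed baking tray, 350 mm along its x, 260 mm along its y; rim 4 mm thick, 12 mm above the work surface; paper-lined floor 4 mm above it. Origin: centre of its underside. The six pastries lie on it about 95 mm apart along its x (three) and 110 mm along its y (two), turned at most 0.3 rad from its axes. Tray and marble board stand left and right of the robot's middle, either way round.
Things that resemble listed ones, but are neither listed nor needed, are in the scene too. What is shaped like the part that bears round_small_mid but pink or turquoise is not meant.

How it is judged:
By the outcome, as a careful person would: the job done as asked, in the order asked, and still so for the second after the job is handed in, with the robot touching nothing.
It also fails if it takes over 112 s, if anything falls off the work surface, if the arm or the gripper's body presses on something with over 40 N, if the wrist force passes 120 N, or if a joint passes its speed limit or range.

## Working session

There is one attempt and no reset: what is moved stays moved. The work goes in short steps, Python scripts to look and compute and a tool call to move; the robot and the scene stay as the last step left them, time stands still between calls to the robot, and variables do not carry over. Pictures are saved under pics/ and viewed, at most 14 in all, crops included, and the job is handed in when it is done.

Besides the shell and the picture viewer there is one more tool, called after ">>>" as name(argument=value, ...), one argument or row to a line, values as JSON. carry_out: Moves the arm, as the interface text tells. Its arguments: {"type":"object","properties":{"commands":{"type":"array","items":{"type":"array"}},"squeeze":{"type":"number"}},"required":["commands"]}

```bash
mkdir -p pics
cat > h.py <<'E'
import numpy as np, cv2
from station import ctrl
def cam(n):
    c=ctrl.camera(n); R=cv2.Rodrigues(np.array(c["rvec"],float))[0]; return c,np.array(c["camera_matrix"]),R,np.array(c["tvec"],float).ravel()
def back(px,z,K,R,t):
    px=np.atleast_2d(px).astype(float); d=(R.T@(np.linalg.inv(K)@np.c_[px,np.ones(len(px))].T)).T
    o=-R.T@t; s=(z-o[2])/d[:,2]; return o+s[:,None]*d
def proj(p,c): return cv2.projectPoints(np.atleast_2d(np.array(p,float)),np.array(c["rvec"],float),np.array(c["tvec"],float),np.array(c["camera_matrix"]),None)[0].reshape(-1,2)
E
python3 - <<'E'
from h import *
c,K,R,t=cam("top"); cv2.imwrite("pics/top.png",c["img"])
print(-R.T@t,K[0,0])
for n in ["round_large_mid","round_small_mid","long_large_mid","long_small_mid","square_a_mid","round_card_top","long_card_top","tray"]:
    for d in ctrl.place_of(n,"top")[:4]: print(n,round(d["score"],2),np.round(d["at"],4),proj(d["at"],c).round())
c2=cam("side")[0]; cv2.imwrite("pics/side.png",c2["img"])
o=ctrl.get_obs(); print(o["ee_pos"],o["eef_rot"],o["time_s"],ctrl.grip_depth)
E
```

```text
[0.40461015 0.04122326 0.78885318] 372.8824192355587
round_large_mid 0.96 [0.5438 0.2286 0.015 ] [[171. 186.]]
round_small_mid 0.84 [0.4563 0.2309 0.013 ] [[168. 227.]]
round_small_mid 0.81 [0.4996 0.3675 0.0117] [[105. 206.]]
round_small_mid 0.64 [0.4265 0.3745 0.0089] [[ 99. 241.]]
long_large_mid 0.73 [0.6392 0.1197 0.0187] [[224. 143.]]
long_small_mid 0.76 [0.6423 0.2342 0.0163] [[171. 141.]]
square_a_mid 0.8 [0.4548 0.1272 0.015 ] [[218. 229.]]
round_card_top 0.91 [ 0.6132 -0.176   0.0158] [[362. 157.]]
round_card_top 0.56 [0.5454 0.1199 0.0118] [[223. 186.]]
long_card_top 0.94 [ 0.4456 -0.159   0.013 ] [[356. 236.]]
tray 0.8 [0.5492 0.1704 0.    ] [[200. 185.]]
[0.12366645 0.53590493 0.20542426] [-3.14154473e+00  9.16938985e-08  2.91481205e+00] 0.5 -0.0188
```

View pics/top.png

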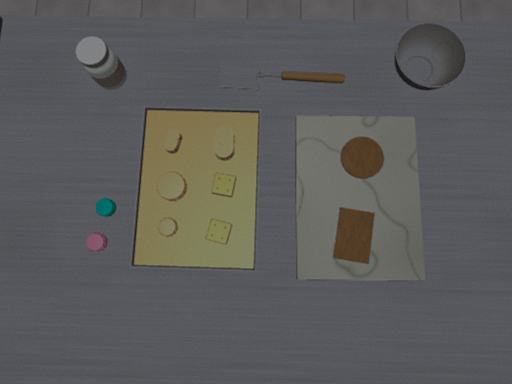

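View pics/side.png

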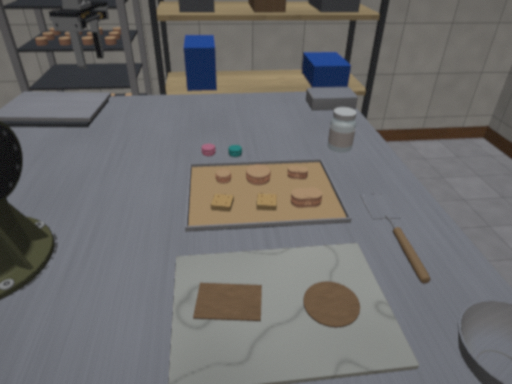

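The top picture shows the peach small round at (168,227). Candidates for it are that one, the turquoise one at (105,207) and the pink one at (96,241). The large round is at (171,186), the long ones at (224,143) and (171,141), the shortbreads at (223,185) and (219,231), and the cards at (362,157) and (354,236). I choose the peach ones on the tray.

```bash
cat >> h.py <<'E'
ZT={"round_large_mid":.030,"round_small_mid":.026,"long_large_mid":.030,"long_small_mid":.026,"round_card_top":.016,"long_card_top":.016}
def rect(n,camname,K,R,t,z,near=None,ms=.3):
    out=[]
    for d in ctrl.outline_of(n,camname)[:3]:
        if d["score"]<ms: continue
        cs=cv2.findContours(d["region"].astype(np.uint8),cv2.RETR_EXTERNAL,cv2.CHAIN_APPROX_NONE)[0]
        if not cs: continue
        p=max(cs,key=len).reshape(-1,2)
        w=back(p,z,K,R,t)[:,:2]; (cx,cy),(a,b),ang=cv2.minAreaRect((w*1000).astype(np.float32))
        if a<b: a,b,ang=b,a,ang+90
        ang=(ang+90)%180-90
        out.append((round(d["score"],2),round(cx),round(cy),round(a),round(b),round(np.deg2rad(ang),3)))
    return out
E
python3 - <<'E'
from h import *
c,K,R,t=cam("top")
for n in ZT: print(n,rect(n,"top",K,R,t,ZT[n]-.01))
c2,K2,R2,t2=cam("side"); print(-R2.T@t2)
for n in ZT:
    for d in ctrl.place_of(n,"side")[:2]: print(n,round(d["score"],2),np.round(d["at"],4))
cv2.imwrite("pics/crop.png",cv2.resize(c["img"][95:285,80:270],None,fx=3,fy=3,interpolation=2))
E
```

```text
round_large_mid [(0.67, 545, 227, 61, 60, np.float64(-1.553))]
round_small_mid [(0.77, 459, 232, 38, 37, np.float64(0.056)), (0.73, 424, 376, 40, 35, np.float64(-1.552))]
long_large_mid [(0.58, 639, 122, 74, 43, np.float64(0.029))]
long_small_mid [(0.68, 643, 232, 52, 33, np.float64(-0.21))]
round_card_top [(0.7, 617, -177, 93, 91, np.float64(-1.555))]
long_card_top [(0.62, 449, -155, 108, 74, np.float64(-0.143))]
[ 0.43174443 -0.57346848  0.51387377]
round_large_mid 0.91 [0.5405 0.2307 0.019 ]
round_small_mid 0.74 [0.4518 0.2353 0.018 ]
round_small_mid 0.65 [0.4226 0.384  0.0124]
long_large_mid 0.17 [0.5387 0.2283 0.018 ]
long_small_mid 0.78 [0.6462 0.235  0.014 ]
round_card_top 0.92 [ 0.6142 -0.1766  0.019 ]
long_card_top 0.98 [ 0.45   -0.152   0.0118]
```

View pics/crop.png

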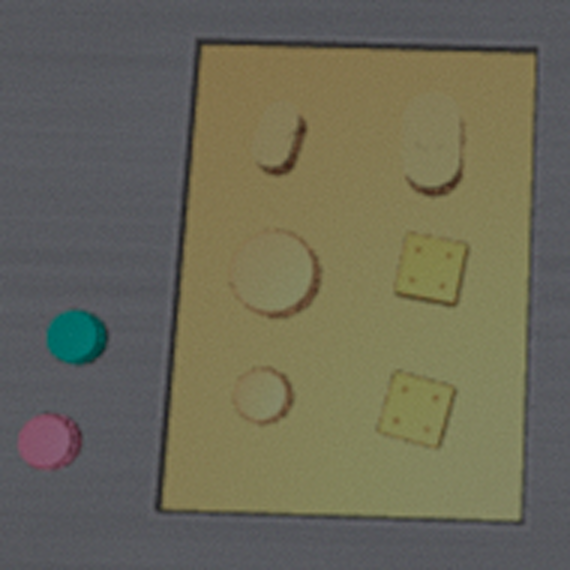

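The crop confirms the choices: the peach small round at crop (263,394), large round (275,272), long small (280,137), long large (433,145), squares (432,268) and (416,410), with pink and turquoise off the tray.

>>> carry_out(
  commands=[
    [0,[-42,-31,0],[0,0,-0.113]],
    [0,[-42,-31,0],[0,0,-0.114]],
    [0,[-42,-31,0],[0,0,0]],
    [0,[-42,-31,0],[0,0,0]],
    [0,[-42,-31,0],[0,0,0]],
    [0,[-42,-31,0],[0,0,0]],
    [0,[-42,-31,0],[0,0,0]],
    [0,[-42,-31,0],[0,0,0]],
    [0,[-42,-31,0],[0,0,0]],
    [0,[-42,-31,0],[0,0,0]],
  ],
  squeeze=8,
)

```text
time_s: 2.45
ee_pos: [0.5332, 0.2115, 0.2055]
eef_rot: [3.141, 0.0, -3.141]
force: [-0.6, -0.2, 1.0]
grip_width: 0.0942
grip_force: 0.0
```

```bash
cat >> h.py <<'E'
def look(names,pic=None):
    o=ctrl.get_obs(); print("t",round(o["time_s"],2),"tcp mm",np.round(np.array(o["ee_pos"])*1000,1),"rpy",np.round(o["eef_rot"],3),"w",round(o["grip_width"],4),"F",np.round(o["force"],1))
    c,K,R,t=cam("wrist")
    if pic: cv2.imwrite("pics/%s.png"%pic,c["img"])
    for n,z in names:
        print(n,rect(n,"wrist",K,R,t,z)); print("   place",[(round(d["score"],2),np.round(d["at"]*np.array(1000.) if 0 else np.array(d["at"])*1000,1).tolist()) for d in ctrl.place_of(n,"wrist")[:2]])
    return c,K,R,t
E
python3 - <<'E'
from h import *
c,K,R,t=look([("round_large_mid",.025),("round_small_mid",.022),("long_large_mid",.025),("long_small_mid",.022)],"w1"); print(-R.T@t)
E
```

```text
t 2.45 tcp mm [533.2 211.5 205.5] rpy [ 3.141  0.    -3.141] w 0.0942 F [-0.6 -0.2  1. ]
round_large_mid [(0.68, 541, 229, 62, 61, np.float64(0.722))]
   place [(0.71, [541.1, 227.0, 17.6])]
round_small_mid [(0.88, 457, 233, 38, 37, np.float64(0.0)), (0.71, 495, 364, 42, 37, np.float64(1.257))]
   place [(0.97, [493.4, 364.7, 13.4]), (0.87, [424.8, 378.5, 11.6])]
long_large_mid [(0.78, 637, 128, 81, 39, np.float64(-0.281))]
   place [(0.97, [641.7, 122.1, 15.2])]
long_small_mid [(0.91, 640, 232, 58, 30, np.float64(-0.202)), (0.39, 542, 230, 62, 58, np.float64(-0.001))]
   place [(0.6, [639.9, 232.8, 14.8])]
[0.45451519 0.21293024 0.38549476]
```

View pics/w1.png

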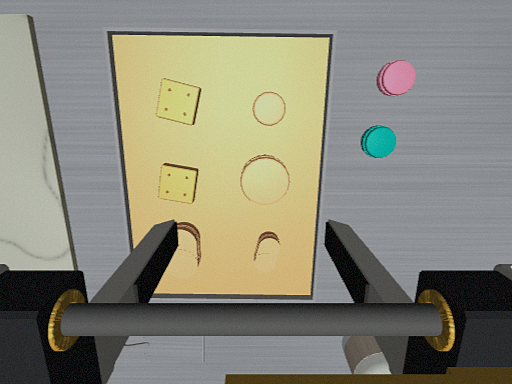

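The wrist view shows the large round at (265,180), small round at (269,109), and both longs partly behind the fingers at (187,250) and (266,252). Next I go down onto the large round.

>>> carry_out(
  commands=[
    [0,[-10,16.5,50],[0,0,0]],
    [0,[0,0,55],[0,0,0]],
    [0,[0,0,50],[0,0,0]],
    [0,[0,0,30],[0,0,0]],
    [0,[0,0,12],[0,0,0]],
    [0,[0,0,0],[0,0,0]],
    [0.6,[0,0,0],[0,0,0]],
    [0.6,[0,0,0],[0,0,0]],
    [0.6,[0,0,0],[0,0,0]],
    [0.6,[0,0,0],[0,0,0]],
  ],
  squeeze=8,
)

```text
time_s: 4.15
ee_pos: [0.542, 0.2293, 0.0088]
eef_rot: [3.141, 0.0, -3.141]
force: [-0.7, -1.2, 3.8]
grip_width: 0.0599
grip_force: 8.0
```

>>> carry_out(
  commands=[
    [0.6,[0,0,-30],[0,0,0]],
    [0.6,[0,0,-60],[0,0,0]],
    [0.6,[0,0,-60],[0,0,0]],
    [0.6,[-8,-57,-6],[0,0,0]],
    [0.6,[-8,-57,-6],[0,0,0]],
    [0.6,[-8,-57,-6],[0,0,0]],
    [0.6,[-8,-57,-6],[0,0,0]],
    [0.6,[-8,-57,-6],[0,0,0]],
    [0.6,[-8,-57,-6],[0,0,0]],
    [0.6,[-8,-57,-6],[0,0,0]],
  ],
)

```text
time_s: 5.4
ee_pos: [0.5979, -0.1716, 0.2007]
eef_rot: [3.142, 0.0, -3.141]
force: [-0.0, 0.3, -1.1]
grip_width: 0.0599
grip_force: 8.0
```

Run:
```python
from h import *
c,K,R,t=look([("round_card_top",.016),("long_card_top",.016),("round_large_mid",.22)],"w2")
```

```text
t 5.4 tcp mm [ 597.9 -171.6  200.7] rpy [ 3.142  0.    -3.141] w 0.0599 F [-0.   0.3 -1.1]
round_card_top [(0.76, 600, -175, 92, 65, np.float64(-1.505))]
   place [(0.6, [616.7, -180.3, 18.7])]
long_card_top []
   place [(0.89, [447.9, -153.6, 17.9])]
round_large_mid [(0.65, 596, -171, 65, 58, np.float64(0.043))]
   place [(0.97, [597.4, -171.9, 206.1])]
```

View pics/w2.png

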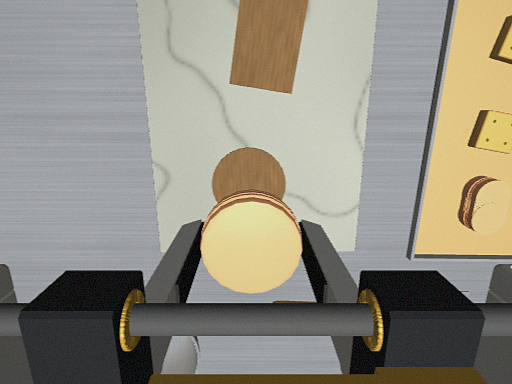

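The card's visible arc is at (248,175) and the macaron sits centred in the fingers at (252,242), so I place it.

>>> carry_out(
  commands=[
    [0.6,[-17.5,-5.4,0],[0,0,0]],
    [0.6,[0,0,55],[0,0,0]],
    [0.6,[0,0,55],[0,0,0]],
    [0.6,[0,0,40],[0,0,0]],
    [0.6,[0,0,20],[0,0,0]],
    [0.6,[0,0,8.5],[0,0,0]],
    [0.6,[0,0,0],[0,0,0]],
    [0.6,[0,0,0],[0,0,0]],
  ],
)

```text
time_s: 6.75
ee_pos: [0.6162, -0.1753, 0.0235]
eef_rot: [-3.141, 0.002, -3.141]
force: [0.9, 0.0, -0.4]
grip_width: 0.0597
grip_force: 8.0
```

>>> carry_out(
  commands=[
    [0.6,[0,-1,1.5],[0,0,0]],
    [0.6,[0,0,0],[0,0,0]],
  ],
)

```text
time_s: 7.0
ee_pos: [0.6156, -0.1763, 0.0208]
eef_rot: [-3.141, 0.001, -3.142]
force: [-1.0, 0.1, 1.6]
grip_width: 0.0595
grip_force: 8.0
```

>>> carry_out(
  commands=[
    [0,[0,0,0],[0,0,0]],
    [0,[0,0,0],[0,0,0]],
    [0,[0,0,0],[0,0,0]],
    [0,[0,0,-30],[0,0,0]],
    [0,[0,0,-55],[0,0,0]],
    [0,[0,0,-55],[0,0,0]],
    [0,[20,53,-10],[0,0,0]],
    [0,[20,53,-10],[0,0,0]],
    [0,[20,53,-10],[0,0,0]],
    [0,[20,53,-5],[0,0,0]],
  ],
)

```text
time_s: 8.25
ee_pos: [0.5347, 0.0374, 0.1962]
eef_rot: [3.142, 0.001, -3.142]
force: [-0.3, -0.2, -0.2]
grip_width: 0.0939
grip_force: 0.0
```

>>> carry_out(
  commands=[
    [0,[20,53,0],[0,0,0]],
    [0,[20,53,0],[0,0,0]],
    [0,[20,53,0],[0,0,0]],
    [0,[0,35,0],[0,0,0]],
    [0,[0,0,0],[0,0,0]],
  ],
)

```text
time_s: 8.88
ee_pos: [0.4749, 0.2317, 0.1955]
eef_rot: [3.141, 0.0, -3.138]
force: [0.3, -0.5, -0.5]
grip_width: 0.0938
grip_force: 0.0
```

Run:
```python
from h import *
c,K,R,t=look([("round_small_mid",.020)])
c,K,R,t=cam("top")
for n,z in [("round_large_mid",.035),("round_card_top",.016)]: print(n,rect(n,"top",K,R,t,z),[(round(d["score"],2),np.round(d["at"],4)) for d in ctrl.place_of(n,"top")[:2]])
cv2.imwrite("pics/t2.png",cv2.resize(c["img"][100:290,270:460],None,fx=3,fy=3,interpolation=2))
```

```text
t 8.88 tcp mm [474.9 231.7 195.5] rpy [ 3.141  0.    -3.138] w 0.0938 F [ 0.3 -0.5 -0.5]
round_small_mid [(0.85, 423, 377, 39, 38, np.float64(0.848)), (0.79, 494, 365, 42, 36, np.float64(0.826)), (0.71, 456, 233, 38, 37, np.float64(-1.568))]
   place [(0.97, [493.9, 367.1, 13.0]), (0.9, [456.5, 231.5, 12.7])]
round_large_mid [(0.59, 617, -174, 64, 63, np.float64(-1.151)), (0.44, 450, 227, 37, 26, np.float64(-1.553))] [(0.89, array([ 0.6141, -0.1781,  0.0258]))]
round_card_top [(0.95, 612, -172, 89, 87, np.float64(0.711)), (0.64, 451, 126, 45, 45, np.float64(1.329))] [(0.57, array([ 0.6113, -0.1778,  0.0162]))]
```

View pics/t2.png

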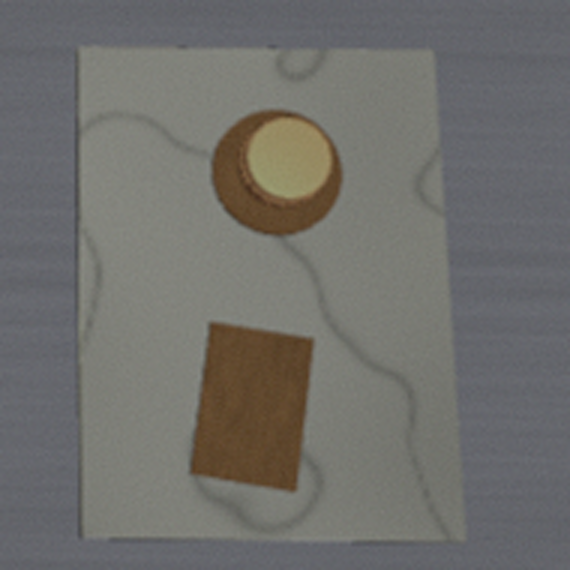

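The crop shows the large macaron's top centred at crop (289,158) on the card, whose centre is (277,172). I check the parallax numerically.

Run:
```python
from h import *
c,K,R,t=cam("top"); im=c["img"].astype(int)
s=(im[...,2]-im[...,0])
hsv=cv2.cvtColor(c["img"],cv2.COLOR_BGR2HSV)
m=np.zeros(s.shape,bool); m[125:190,325:400]=True
sat=m&(s>25); bright=sat&(im[...,2]>130)
for nm,q,z in (("card",sat,.016),("top",bright,.042)):
    p=np.argwhere(q)[:,::-1].astype(np.int32); print(nm,len(p))
    h=cv2.convexHull(p).reshape(-1,2); w=(back(h,z,K,R,t)[:,:2]*1000).astype(np.float32)
    print(cv2.fitEllipse(w),cv2.minEnclosingCircle(w))
```

```text
card 1396
((613.27294921875, -175.0584716796875), (90.12400817871094, 90.98836517333984), 24.156448364257812) ((613.6732177734375, -174.8745574951172), 45.73400115966797)
top 580
((616.0075073242188, -176.45663452148438), (56.35799026489258, 56.8460578918457), 132.14828491210938) ((616.0476684570312, -176.497314453125), 28.623506546020508)
```

>>> carry_out(
  commands=[
    [0.3,[18.4,0.8,40],[0,0,0]],
    [0.3,[0,0,55],[0,0,0]],
    [0.3,[0,0,50],[0,0,0]],
    [0.3,[0,0,30],[0,0,0]],
    [0.3,[0,0,12.5],[0,0,0]],
    [0.3,[0,0,0],[0,0,0]],
    [0.9,[0,0,0],[0,0,0]],
    [0.9,[0,0,0],[0,0,0]],
    [0.9,[0,0,0],[0,0,0]],
    [0.9,[0,0,0],[0,0,0]],
  ],
  squeeze=6,
)

```text
time_s: 10.58
ee_pos: [0.4572, 0.2307, 0.0085]
eef_rot: [3.141, 0.001, -3.141]
force: [-1.8, -1.1, 5.0]
grip_width: 0.0376
grip_force: 6.0
```

>>> carry_out(
  commands=[
    [0.9,[0,0,-30],[0,0,0]],
    [0.9,[0,0,-60],[0,0,0]],
    [0.9,[0,0,-40],[0,0,0]],
    [0.9,[-20,-51,0],[0,0,0]],
    [0.9,[-20,-51,0],[0,0,0]],
    [0.9,[-20,-51,0],[0,0,0]],
    [0.9,[-20,-51,0],[0,0,0]],
    [0.9,[-20,-51,0],[0,0,0]],
    [0.9,[-20,-51,0],[0,0,0]],
    [0.9,[-20,-51,0],[0,0,0]],
  ],
)

```text
time_s: 11.82
ee_pos: [0.5974, -0.1281, 0.1379]
eef_rot: [3.142, -0.0, -3.141]
force: [1.0, 0.9, 0.2]
grip_width: 0.0378
grip_force: 6.0
```

>>> carry_out(
  commands=[
    [0.9,[-19,-50,0],[0,0,0]],
    [0.9,[0,0,0],[0,0,0]],
    [0.9,[0,0,0],[0,0,0]],
  ],
)

```text
time_s: 12.2
ee_pos: [0.6158, -0.1759, 0.1376]
eef_rot: [3.141, -0.001, -3.141]
force: [-0.1, -0.6, -0.2]
grip_width: 0.0378
grip_force: 6.0
```

Run:
```python
from h import *
look([("round_small_mid",.140),("round_large_mid",.040)],"w3")
```

```text
t 12.2 tcp mm [ 615.8 -175.9  137.6] rpy [ 3.141e+00 -1.000e-03 -3.141e+00] w 0.0378 F [-0.1 -0.6 -0.2]
round_small_mid [(0.92, 619, -175, 46, 40, np.float64(-0.12))]
   place [(0.72, [615.1, -175.8, 142.1])]
round_large_mid [(0.87, 610, -175, 59, 53, np.float64(1.57))]
   place []
```

View pics/w3.png

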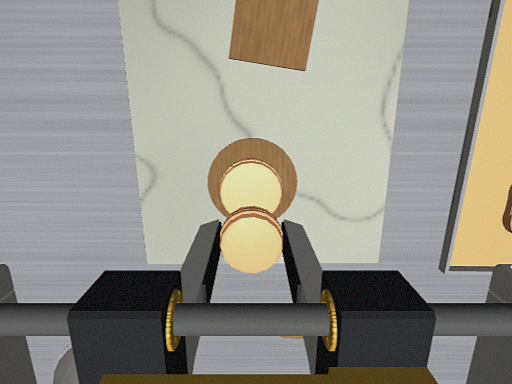

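The small macaron is held at (251,240), with the large one's visible part at (251,185) centred sideways on the card, so I lower it.

>>> carry_out(
  commands=[
    [0.9,[0,-0.4,40],[0,0,0]],
    [0.9,[0,0,30],[0,0,0]],
    [0.9,[0,0,15],[0,0,0]],
    [0.9,[0,0,5],[0,0,0]],
    [0.9,[0,0,0],[0,0,0]],
    [0.9,[0,0,0],[0,0,0]],
  ],
)

```text
time_s: 13.2
ee_pos: [0.6166, -0.1769, 0.0491]
eef_rot: [-3.141, 0.002, -3.141]
force: [0.0, 0.4, 0.1]
grip_width: 0.0381
grip_force: 6.0
```

>>> carry_out(
  commands=[
    [0.9,[0.5,0,2],[0,0,0]],
    [0.9,[0,0,0],[0,0,0]],
  ],
)

```text
time_s: 13.45
ee_pos: [0.6158, -0.1769, 0.0464]
eef_rot: [-3.141, 0.001, -3.141]
force: [1.2, -0.6, 2.8]
grip_width: 0.0379
grip_force: 6.0
```

>>> carry_out(
  commands=[
    [0.3,[0,0,0],[0,0,0]],
    [0.3,[0,0,0],[0,0,0]],
    [0.3,[0,0,-10],[0,0,0]],
    [0,[0,0,-50],[0,0,0]],
    [0,[0,0,-55],[0,0,0]],
    [0,[-5,50,-35],[0,0,0]],
    [0,[-6,58,0],[0,0,0]],
    [0,[-6,58,0],[0,0,0]],
    [0,[-6,58,0],[0,0,0]],
    [0,[-6,58,0],[0,0,0]],
  ],
)

```text
time_s: 14.7
ee_pos: [0.6445, 0.1071, 0.1969]
eef_rot: [3.142, 0.001, -3.141]
force: [0.6, -0.0, -0.2]
grip_width: 0.0939
grip_force: 0.0
```

>>> carry_out(
  commands=[
    [0,[0,16,0],[0,0,0]],
    [0,[0,0,0],[0,0,0]],
  ],
)

```text
time_s: 14.95
ee_pos: [0.6444, 0.1216, 0.1962]
eef_rot: [-3.141, 0.0, -3.14]
force: [0.2, -1.1, 0.3]
grip_width: 0.094
grip_force: 0.0
```

Run:
```python
from h import *
look([("long_large_mid",.020),("long_small_mid",.018)],"w4")
c,K,R,t=cam("top"); im=c["img"].astype(int); s=im[...,2]-im[...,0]
print([(n,[(round(d["score"],2),np.round(d["at"],4)) for d in ctrl.place_of(n,"top")[:3]]) for n in("round_small_mid","long_card_top")])
m=np.zeros(s.shape,bool); m[200:275,325:385]=True
p=np.argwhere(m&(s>25))[:,::-1].astype(np.int32); w=(back(p,.016,K,R,t)[:,:2]*1000).astype(np.float32); print(cv2.minAreaRect(w))
b=c["img"][100:290,270:460]; cv2.imwrite("pics/t3.png",cv2.resize(b,None,fx=3,fy=3,interpolation=2))
```

```text
t 14.95 tcp mm [644.4 121.6 196.2] rpy [-3.141  0.    -3.14 ] w 0.094 F [ 0.2 -1.1  0.3]
long_large_mid [(0.96, 640, 122, 74, 44, np.float64(0.001))]
   place [(0.65, [635.6, 122.0, 15.5])]
long_small_mid [(0.73, 643, 233, 54, 36, np.float64(-0.234)), (0.53, 480, -131, 47, 29, np.float64(-0.156))]
   place [(0.73, [641.5, 231.4, 20.5])]
[('round_small_mid', [(0.62, array([ 0.6141, -0.1758,  0.0158])), (0.52, array([ 0.6161, -0.1759,  0.0512]))]), ('long_card_top', [(0.8, array([ 0.4448, -0.1534,  0.0152]))])]
((447.4637756347656, -153.43869018554688), (71.9574203491211, 105.74324798583984), 81.32272338867188)
```

View pics/w4.png

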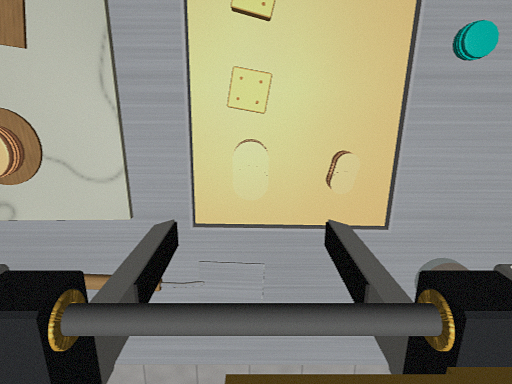

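View pics/t3.png

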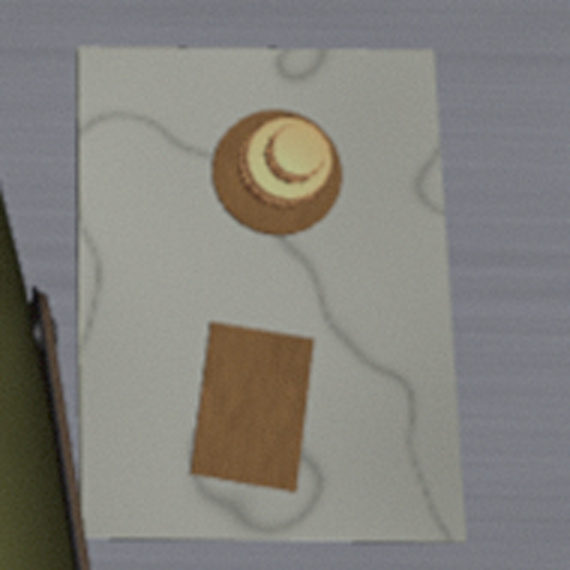

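The wrist picture shows the long large at (251,168) aligned with x, and the long small at (342,172). The top crop shows the round double-decker centred at about (297,150) on (289,158). Next I pick the long large.

>>> carry_out(
  commands=[
    [0.25,[5.4,0.4,40],[0,0,0]],
    [0.25,[0,0,55],[0,0,0]],
    [0.25,[0,0,50],[0,0,0]],
    [0.25,[0,0,30],[0,0,0]],
    [0.25,[0,0,13],[0,0,0]],
    [0.25,[0,0,0],[0,0,0]],
    [0.9,[0,0,0],[0,0,0]],
    [0.9,[0,0,0],[0,0,0]],
    [0.9,[0,0,0],[0,0,0]],
    [0.9,[0,0,0],[0,0,0]],
  ],
  squeeze=8,
)

```text
time_s: 16.6
ee_pos: [0.6394, 0.1217, 0.0086]
eef_rot: [3.142, 0.001, -3.141]
force: [-1.0, -0.0, 3.9]
grip_width: 0.0416
grip_force: 8.0
```

>>> carry_out(
  commands=[
    [0.9,[0,0,-30],[0,0,0]],
    [0.9,[0,0,-60],[0,0,0]],
    [0.9,[0,0,-40],[0,0,0]],
    [0.9,[32,-46,0],[0,0,0]],
    [0.9,[32,-46,0],[0,0,0]],
    [0.9,[32,-46,0],[0,0,0]],
    [0.9,[32,-46,0],[0,0,0]],
    [0.9,[32,-46,0],[0,0,0]],
    [0.9,[32,-45,0],[0,0,0.15]],
    [0.9,[0,0,0],[0,0,0]],
  ],
)

```text
time_s: 17.85
ee_pos: [0.4457, -0.1555, 0.1382]
eef_rot: [-3.141, 0.0, 2.986]
force: [0.7, 0.9, -0.0]
grip_width: 0.0417
grip_force: 8.0
```

Run:
```python
from h import *
c,K,R,t=look([("long_card_top",.016),("long_large_mid",.140)],"w5")
```

```text
t 17.85 tcp mm [ 445.7 -155.5  138.2] rpy [-3.141  0.     2.986] w 0.0417 F [ 0.7  0.9 -0. ]
long_card_top [(0.93, 431, -150, 75, 72, np.float64(-0.161))]
   place [(0.74, [450.2, -156.6, 17.0])]
long_large_mid [(0.85, 452, -156, 85, 47, np.float64(-0.156))]
   place [(0.67, [448.1, -157.2, 146.0])]
```

View pics/w5.png

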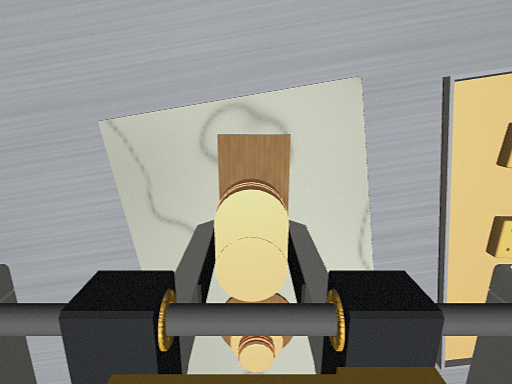

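The picture shows the card at (254,165), with the held macaron at (252,240) parallel to it, so I lower it.

>>> carry_out(
  commands=[
    [0.9,[-0.5,2.2,40],[0,0,0]],
    [0.9,[0,0,45],[0,0,0]],
    [0.9,[0,0,22],[0,0,0]],
    [0.9,[0,0,8],[0,0,0]],
    [0.9,[0,0,2],[0,0,0]],
    [0.9,[0,0,0],[0,0,0]],
  ],
)

```text
time_s: 18.85
ee_pos: [0.4485, -0.1513, 0.0217]
eef_rot: [-3.141, 0.001, 2.992]
force: [-0.1, 0.3, -0.9]
grip_width: 0.0418
grip_force: 8.0
```

>>> carry_out(
  commands=[
    [0.9,[1,-1.5,0.5],[0,0,0]],
    [0.9,[0,0,0.8],[0,0,0]],
    [0.9,[0,0,0],[0,0,0]],
  ],
)

```text
time_s: 19.23
ee_pos: [0.447, -0.1529, 0.0203]
eef_rot: [-3.141, 0.001, 2.992]
force: [-2.2, 0.9, 6.5]
grip_width: 0.0417
grip_force: 8.0
```

>>> carry_out(
  commands=[
    [0.25,[0,0,0],[0,0,0]],
    [0.25,[0,0,0],[0,0,0]],
    [0.25,[0,0,-10],[0,0,0]],
    [0,[0,0,-50],[0,0,0]],
    [0,[0,0,-60],[0,0,0]],
    [0,[-15,40,-40],[0,0,0]],
    [0,[-18,53,0],[0,0,0]],
    [0,[-18,53,0],[0,0,0]],
    [0,[-18,53,0],[0,0,0]],
    [0,[-18,53,0],[0,0,0]],
  ],
)

```text
time_s: 20.48
ee_pos: [0.571, 0.0854, 0.1805]
eef_rot: [3.141, 0.001, 2.992]
force: [-0.5, -0.1, 0.1]
grip_width: 0.0941
grip_force: 0.0
```

>>> carry_out(
  commands=[
    [0,[-18,53,0],[0,0,0]],
    [0,[-18,53,0],[0,0,0]],
    [0,[-18,52,0],[0,0,0]],
    [0,[0,0,0],[0,0,0.06]],
    [0,[0,0,0],[0,0,0]],
  ],
)

```text
time_s: 21.1
ee_pos: [0.6472, 0.2321, 0.1798]
eef_rot: [-3.141, -0.0, 2.933]
force: [0.5, 0.6, 0.0]
grip_width: 0.094
grip_force: 0.0
```

Run:
```python
from h import *
look([("long_small_mid",.018)],"w6")
c,K,R,t=cam("top"); im=c["img"].astype(int); s=im[...,2]-im[...,0]
m=np.zeros(s.shape,bool); m[200:275,325:390]=True
for nm,q,z in (("card",m&(s>25),.016),("top",m&(s>25)&(im[...,2]>130),.042)):
    p=np.argwhere(q)[:,::-1].astype(np.int32); w=(back(p,z,K,R,t)[:,:2]*1000).astype(np.float32); print(nm,cv2.minAreaRect(w))
```

```text
t 21.1 tcp mm [647.2 232.1 179.8] rpy [-3.141 -0.     2.933] w 0.094 F [0.5 0.6 0. ]
long_small_mid [(0.71, 643, 233, 54, 29, np.float64(-0.221))]
   place [(0.65, [644.0, 231.8, 17.1])]
card ((447.71282958984375, -153.52073669433594), (71.90172576904297, 105.29110717773438), 81.14664459228516)
top ((446.1611633300781, -153.14126586914062), (41.662330627441406, 69.2586669921875), 81.74698638916016)
```

View pics/w6.png

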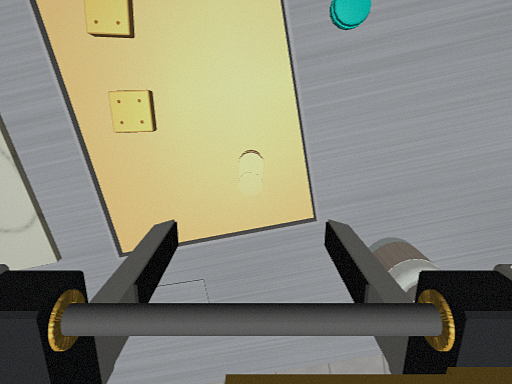

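The long small is at (250,172), parallel with the tool, and the top view confirms the long large sits centred on its card. I pick the last one.

>>> carry_out(
  commands=[
    [0.4,[4.6,-0.9,35],[0,0,0]],
    [0.4,[0,0,50],[0,0,0]],
    [0.4,[0,0,45],[0,0,0]],
    [0.4,[0,0,30],[0,0,0]],
    [0.4,[0,0,11.8],[0,0,0]],
    [0.4,[0,0,0],[0,0,0]],
    [1,[0,0,0],[0,0,0]],
    [1,[0,0,0],[0,0,0]],
    [1,[0,0,0],[0,0,0]],
    [1,[0,0,0],[0,0,0]],
  ],
  squeeze=6,
)

```text
time_s: 22.55
ee_pos: [0.6429, 0.2319, 0.0084]
eef_rot: [3.141, 0.001, 2.932]
force: [-1.0, -0.3, 3.1]
grip_width: 0.0276
grip_force: 5.9
```

>>> carry_out(
  commands=[
    [1,[0,0,-30],[0,0,0]],
    [1,[0,0,-60],[0,0,-0.058]],
    [1,[0,0,-45],[0,0,0]],
    [1,[17,-51,0],[0,0,0]],
    [1,[17,-51,0],[0,0,0]],
    [1,[17,-51,0],[0,0,0]],
    [1,[17,-51,0],[0,0,0]],
    [1,[17,-51,0],[0,0,0]],
    [1,[17,-51,0],[0,0,0]],
    [1,[17,-51,0],[0,0,0]],
  ],
)

```text
time_s: 23.8
ee_pos: [0.4701, -0.1044, 0.1431]
eef_rot: [-3.141, 0.001, 2.99]
force: [0.7, -0.6, 0.4]
grip_width: 0.0278
grip_force: 5.9
```

>>> carry_out(
  commands=[
    [1,[17,-53,0],[0,0,0]],
    [1,[0,0,0],[0,0,0]],
    [1,[0,0,0],[0,0,0]],
  ],
)

```text
time_s: 24.18
ee_pos: [0.4465, -0.1526, 0.143]
eef_rot: [3.142, 0.0, 2.989]
force: [-0.1, -1.6, -0.5]
grip_width: 0.028
grip_force: 5.9
```

Run:
```python
from h import *
look([("long_small_mid",.140),("long_large_mid",.040)],"w7")
```

```text
t 24.18 tcp mm [ 446.5 -152.6  143. ] rpy [3.142 0.    2.989] w 0.028 F [-0.1 -1.6 -0.5]
long_small_mid [(0.91, 453, -152, 64, 31, np.float64(-0.174))]
   place [(0.77, [444.0, -154.3, 152.7])]
long_large_mid [(0.65, 435, -151, 53, 41, np.float64(-0.135))]
   place [(0.88, [444.3, -151.9, 27.8]), (0.73, [446.3, -153.1, 151.5])]
```

View pics/w7.png

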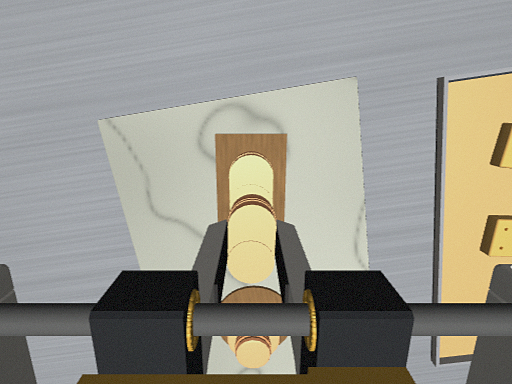

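The small long at (251,235) is in line with the large one at (251,180) on the card, so I lower it.

>>> carry_out(
  commands=[
    [1,[0,-0.5,45],[0,0,0]],
    [1,[0,0,30],[0,0,0]],
    [1,[0,0,15],[0,0,0]],
    [1,[0,0,5.5],[0,0,0]],
    [1,[0,0,0],[0,0,0]],
    [1,[0,0,0],[0,0,0]],
  ],
)

```text
time_s: 25.18
ee_pos: [0.4467, -0.1535, 0.0482]
eef_rot: [-3.141, 0.001, 2.99]
force: [-1.4, 0.0, 0.1]
grip_width: 0.0276
grip_force: 5.9
```

>>> carry_out(
  commands=[
    [1,[0,0,1.5],[0,0,0]],
    [1,[0,0,0],[0,0,0]],
  ],
)

```text
time_s: 25.42
ee_pos: [0.4465, -0.1535, 0.0463]
eef_rot: [-3.141, 0.001, 2.99]
force: [0.3, -0.6, 3.1]
grip_width: 0.028
grip_force: 5.9
```

>>> carry_out(
  commands=[
    [0.4,[0,0,0],[0,0,0]],
    [0.4,[0,0,0],[0,0,0]],
    [0.4,[0,0,-10],[0,0,0]],
    [0.4,[0,0,-50],[0,0,0]],
    [0.4,[0,0,-60],[0,0,0]],
    [0.2,[0,50,-30],[0,0,0]],
    [0,[0,60,0],[0,0,0]],
    [0,[0,60,0],[0,0,0]],
    [0,[0,60,0],[0,0,0]],
    [0,[0,0,0],[0,0,0]],
  ],
)

```text
time_s: 26.68
ee_pos: [0.4809, 0.0771, 0.1964]
eef_rot: [3.141, 0.0, 2.995]
force: [-0.1, -1.6, -0.3]
grip_width: 0.0938
grip_force: 0.0
```

Run:
```python
from h import *
c,K,R,t=cam("top"); im=c["img"].astype(int); s=im[...,2]-im[...,0]
c2=cam("side")[0]
a=cv2.resize(c["img"][95:285,80:460],(760,380)); cv2.imwrite("pics/end.png",np.vstack([a,cv2.resize(c2["img"][230:340,160:400],(760,210))[:, :760]]))
for n in ["round_small_mid","long_small_mid","square_a_mid"]: print(n,[(round(d["score"],2),np.round(d["at"],4)) for d in ctrl.place_of(n,"top")[:3]])
```

```text
round_small_mid [(0.86, array([0.4233, 0.3807, 0.012 ])), (0.79, array([0.4964, 0.3663, 0.0084])), (0.63, array([ 0.6159, -0.176 ,  0.0493]))]
long_small_mid [(0.72, array([ 0.4423, -0.1527,  0.0522]))]
square_a_mid [(0.58, array([0.4513, 0.1279, 0.0122]))]
```

View pics/end.png

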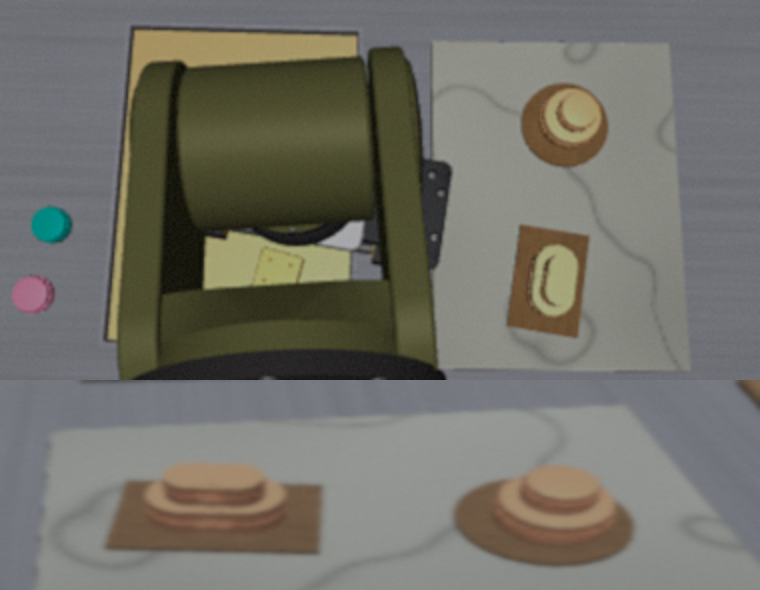

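Both double-deckers stand centred on their cards, the long one at (555,280) and the round one at (575,112), and the gripper is clear. I hand in.

```bash
python3 -c "
from station import ctrl
print(ctrl.hand_in())"
```

```text
the job is handed in; nothing more can be done
None
```

I built both double-deckers centred on their cards, left the two shortbreads untouched on the tray, and handed the job in at about 27 s; the hand-in returned no verdict.

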